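# Show the sighting mark to the camera through the sprung mirror

## Robot

A 6-joint arm with a two-finger parallel gripper is mounted at the origin on a cart in front of the work surface, level with it; the furniture and walls round the work are solid. World frame = base frame: x ahead of the robot, y to its left, z up, the work surface at z = 0. Lengths are in m, angles in rad, forces in N, time in s.
With the tool pointing down it reaches from about 0.325 to 0.9 m from the base axis. Payload 6.1 kg.
Tool frame: the origin (TCP) lies midway between the tips of the shut fingers; the grasp point (between the pads) lies 19 mm behind it; z points along the fingers, y is the direction in which the jaws open and shut (so a half turn about z gives the same grasp; the last joint's range is limited). The gripper opens to 87 mm and grips with 3 to 60 N. Pads are 19 mm wide; open, the fingers measure 117 mm over their backs; the gripper's body (75 mm by 190 mm) begins 51 mm behind the grasp point.
Start: joints at [1.203, 0.22, 1.526, -0, 1.395, -0.126], TCP at [0.15, 0.607, 0.223] pointing down, gripper open.
Joint ranges: [-2.98, 2.98], [-0.91, 2.08], [0.09, 2.57], [-1.24, 4.39], [0.2, 2.65], [-2.68, 2.68]. Speed limits (rad/s): [2.57, 2.57, 3.01, 3.14, 3.14, 3.14].

## Interface

Orientations are given as a unit quaternion [w, x, y, z].
In Python, from station import * gives the robot as it stands. The module is installed in compiled form; this text tells all that it offers.
- The arm moves only by the tool play_rows, never from a script. Its argument "moves" is a list of rows, each a list of 7 numbers: the turn, a rotation vector about the world's x, y, z in degrees, then the shift along the world's x, y, z in mm, then the closure, from -1 (fully open) to 1 (shut). In form: [[rx, ry, rz, dx, dy, dz, gripper], ...]. A call has exactly 8 rows; each row shifts and turns the commanded pose from where the row before left it; what a row does not reach is not made up. A row lasts 1/8 s, in which the tool goes at most 62.5 mm and 10.7 degrees, less where a joint would pass 70% of its speed; a pose out of reach is approached as far as the arm can. A call with a gripper value outside its range is refused whole. The fingers move at their own pace and stop on an object; the grip force is fixed at half the most. Time passes only in rows, so rows that do not move let the fingers close, or fill a call up. It gives the time, the measured TCP pose, the force and the opening at its end, in the units of the state.
- observe(): the state, without advancing time (a new reading comes with each control period).
- grab_frame(name): name is "scene" or "side" or "wrist"; returns the picture (400x640x3 uint8, red, green, blue); there is no depth.
- get_calibration(name): a dict with "vfov" (degrees; the focal length in pixels is half the picture's height over the tangent of half this angle, whatever the lens; pixels are square), "cx", "cy" (the principal point, pixels), "R" (3x3) and "t" (3): a world point X has camera coordinates R X + t. Camera axes: x right, y down, z forward; pixel columns grow to the right and rows downward; lengths in m; the calibration is good to about 2 mm. A picture is of the moment at which its call begins: read the wrist's pose just before it. get_calibration takes no time and is no camera call; for the wrist camera it gives the pose at the moment of the call.
- job_done(): hands the job in, once; it reports no verdict.
The state is a dict: "clock": time; "q": joint angles; "joint_vel": joint speeds; "effort": joint torques, N m; "tcp_pos": TCP position; "tcp_rot": TCP orientation; "ft_force": force on the tool from outside, world axes, zero at the start; "moment": the same for the moment, N m; "finger_gap": finger opening in m.
Only numpy, scipy, OpenCV 4.12 (cv2) and the standard library are available. Lean on these libraries where they do the work, as an engineer would, in place of code of your own. Each camera call takes 0.05 s, during which the arm holds its last target. There are 200 camera calls.

## Task

The small bench camera has to see the round sighting mark by way of the mirror. Use the mallet to drive the round-headed post (not the square-headed one) fully down onto its socket, and stand the mallet upright on the bench again; then grip the bar on top of the sprung mirror and turn it until the reflection puts the middle of the round head in front of the camera. Finish while still holding the mirror there, as it springs back when let go; keep the fingers off both posts and leave the other things where they are.

Things in the scene. Friction and masses are not known exactly. Their poses are not given: they have to be found in the camera images.
- mirror_base: Fixed aluminium plate, 70 x 235 x 10 mm, with the mirror pedestal at one end and the black box camera at the other. Origin: on the bench under the mirror's vertical axis; y points along the plate to the camera, z up. The camera (40 x 52 x 40 mm, top 105 mm above the bench) looks along the plate at the mirror, its lens 115 mm from the mirror's axis and 85 mm above the bench.
- mirror (a joint): Mirror angle about its vertical axis, rad. 0 (rest stop): the glass faces the camera squarely. Positive is counter-clockwise from above, towards the marker posts; range 0 to 1.25. A spring (0.05 N m at rest, 0.12 N m/rad more) returns it to 0 when let go. The reflected line of sight turns twice as far.
- mirror_plate: Upright mirror in a black frame, 68 mm wide, 60 high, 8 thick; turns with joint mirror. Origin: on the vertical axis in the middle of the glass face, 85 mm above the bench; y is the outward normal of the glass, z up. On top, centred over the axis, is the black grip bar: 46 mm long (along x), 14 mm thick (along y), from 115 to 150 mm above the bench.
- mirror_grip (a point): Point on the mirror's axis in the grip bar, 138 mm above the bench, 12 mm under the bar's top.
- sightline: Imaginary (not a visible thing): the camera's line of sight after it is reflected in the mirror. Origin on the mirror's axis 85 mm above the bench; its y axis points along the reflected line of sight (towards the camera when joint mirror is 0, and turned by twice that joint's value otherwise), z up.
- round_head: Round marker head: metal drum 36 mm in diameter, 30 mm high, with a dark band, on a post sliding in a fixed socket (foot 56 mm, collar 40 mm wide, its top 70 mm above the bench). Origin: middle of the drum, 105 mm above the bench when up, 85 mm when down; flat top 15 mm higher. 145 to 200 mm from the mirror's axis on the robot's side. Round and square posts may change places.
- post_round (a joint): How far the round-headed post is pushed down, m: 0 up, 0.020 fully down with the drum on the socket's collar. It takes about 8 to 11 N, and friction keeps it where it is left.
- square_head: The other marker head, a square block 32 x 32 x 30 mm on a like post and socket, same heights. Must not be pushed down or touched with the fingers. Origin: middle of the block.
- post_square (a joint): How far the square-headed post is pushed down, m: 0 up.
- mallet: End-face mallet standing upright on its steel head at the left of the bench, 0.35 kg nominal. Origin: centre of the flat striking face underneath; z along the handle. Head 46 mm in diameter, 40 mm high; round wooden handle 24 mm in diameter from 66 to 114 mm above the face, top knob 30 mm, total 130 mm.
- polish_tin: Bystander: metal polish tin, 52 mm diameter, 100 mm high, right of the mirror. Origin: centre of its underside.
- iron_head_9: Bystander: iron club head lying flat on the black mat, 54 x 110 x 13 mm. Origin: centre of its underside.
- ferrule_cup: Bystander: small black cup of ferrules, 47 mm diameter, 23 mm high. Origin: centre of its underside.
- sanding_block: Bystander: sanding block, 58 x 98 x 28 mm. Origin: centre of its underside.
Mind the look-alikes: they are no part of the job. What is shaped like the mallet but purple or red is not meant.

How it is judged:
By the outcome, as a careful person would: the job done as asked, in the order asked, and still so for the second after the job is handed in, while the arm keeps its last pose, push and grip.
It also fails if it takes over 54 s, if anything falls off the work surface, if the arm or the gripper's body presses on something with over 40 N, if the wrist force passes 120 N, or if a joint passes its speed limit or range.

## Working session

There is one attempt and no reset: what is moved stays moved. The work goes in short steps, Python scripts to look and compute and a tool call to move; the robot and the scene stay as the last step left them, time stands still between calls to the robot, and variables do not carry over. Pictures are saved under pics/ and viewed, about 8 in all and at most 12, crops included, and the job is handed in when it is done.

Besides the shell and the picture viewer there is one more tool, called after "Request:" as name(argument=value, ...) on one line, values as JSON. play_rows: Moves the arm, as the interface text tells. Its arguments: {"type":"object","properties":{"moves":{"type":"array","items":{"type":"array","items":{"type":"number"}}}},"required":["moves"]}

```bash
mkdir -p pics
cat > h.py <<'E'
from station import *
import numpy as np, cv2
def save(name,fn):
    im=grab_frame(name); cv2.imwrite('pics/'+fn,im[:,:,::-1]); return im
def ray(cal,u,v):
    f=200/np.tan(np.radians(cal['vfov']/2)); R=np.array(cal['R']); t=np.array(cal['t'])
    return -R.T@t, R.T@np.array([(u-cal['cx'])/f,(v-cal['cy'])/f,1])
def at(cal,u,v,z):
    o,d=ray(cal,u,v); return o+d*(z-o[2])/d[2]
def proj(cal,X):
    f=200/np.tan(np.radians(cal['vfov']/2)); c=np.array(cal['R'])@np.array(X)+np.array(cal['t'])
    return f*c[0]/c[2]+cal['cx'],f*c[1]/c[2]+cal['cy']
E
python3 - <<'E'
from h import *
s=save('scene','scene0.png'); d=save('side','side0.png')
for n in ('scene','side'):
    c=get_calibration(n); print(n,{k:np.round(v,3).tolist() for k,v in c.items()})
o=observe();print(o['clock'],o['tcp_pos'],o['tcp_rot'],o['ft_force'],o['finger_gap'])
E
```

```text
scene {'vfov': 53.16, 'cx': 314.222, 'cy': 204.451, 'R': [[0.681, -0.733, 0.003], [-0.534, -0.499, -0.682], [0.501, 0.463, -0.731]], 't': [-0.255, 0.425, 0.714]}
side {'vfov': 43.737, 'cx': 316.415, 'cy': 193.06, 'R': [[-0.96, -0.28, -0.009], [-0.101, 0.376, -0.921], [0.261, -0.883, -0.39]], 't': [0.547, 0.088, 1.362]}
0.1 [0.14945311 0.60629176 0.22152762] [-2.30278738e-04  1.20604918e-01  9.92700187e-01 -8.59470793e-04] [0.31411474 0.00157353 0.06280014] 0.08695695111821386
```

View pics/scene0.png

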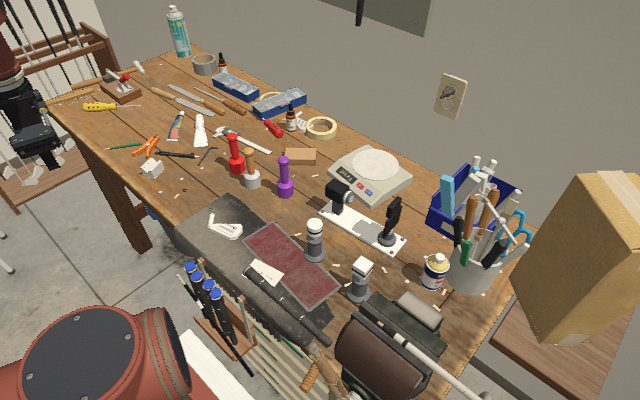

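View pics/side0.png

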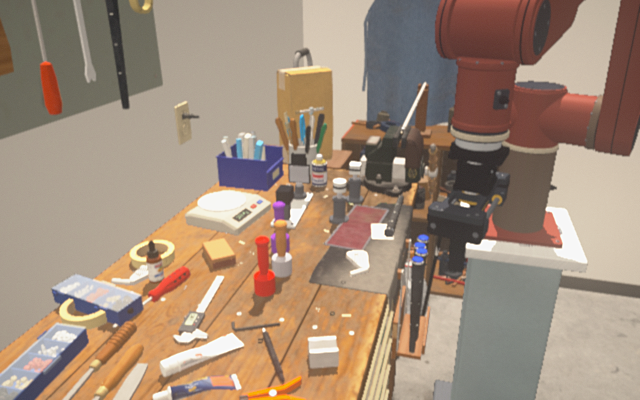

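The scene shows three mallet-shaped things: red (236,155), wooden handle with steel head (251,168) and purple (286,177). The wooden and steel one fits. The posts are at (315,232) and (361,270), and the mirror is at (393,220). I'll check all of these in an enlarged crop.

Run:
```python
import cv2,numpy as np
a=cv2.imread('pics/scene0.png'); 
b=cv2.resize(a[125:310,220:460],None,fx=3.3,fy=3.2,interpolation=cv2.INTER_CUBIC)
cv2.imwrite('pics/crop1.png',b[:592,:792]);
a=cv2.imread('pics/side0.png')
b=cv2.resize(a[150:300,240:390],None,fx=4,fy=4,interpolation=cv2.INTER_CUBIC)
cv2.imwrite('pics/crop2.png',b)
```

```text
(no output)
```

View pics/crop1.png

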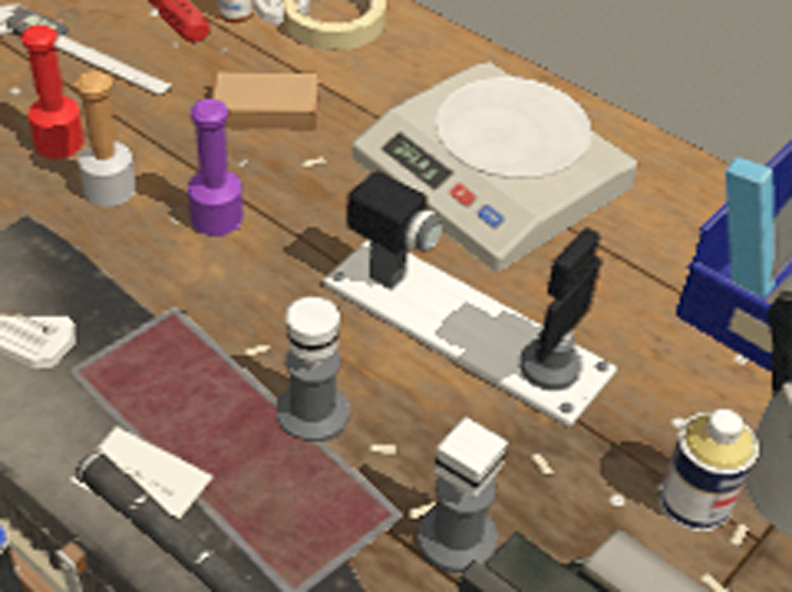

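View pics/crop2.png

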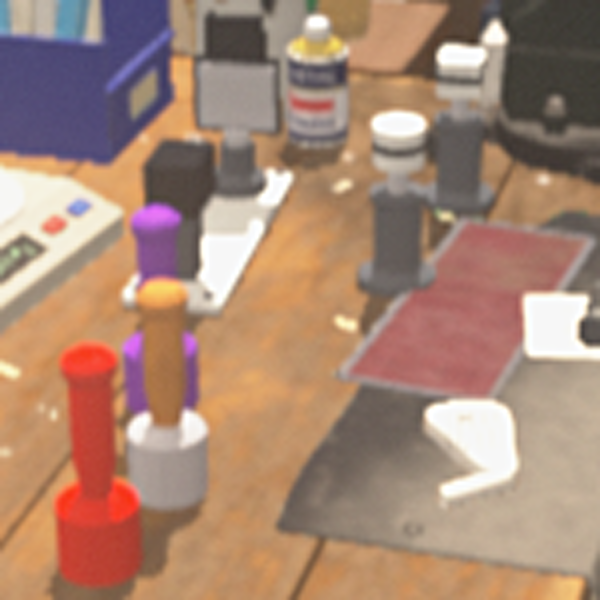

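Run:
```python
from h import *
S=get_calibration('scene');D=get_calibration('side')
def s(u,v,z): return at(S,220+u/3.3,125+v/3.2,z)
def d(u,v,z): return at(D,240+u/4,150+v/4,z)
def tri(a,b):
    o1,d1=ray(S,220+a[0]/3.3,125+a[1]/3.2);o2,d2=ray(D,240+b[0]/4,150+b[1]/4)
    k=np.linalg.lstsq(np.array([d1,-d2]).T,o2-o1,rcond=None)[0]
    p=o1+k[0]*d1;q=o2+k[1]*d2; return (p+q)/2,np.linalg.norm(p-q)
np.set_printoptions(precision=4,suppress=True)
for n,a,b,z in [('knob',(95,82),(162,288),.13),('malhead',(106,157),(168,425),.04),('round',(313,312),(400,124),.12),('square',(473,447),(462,53),.12),('bar',(577,247),(237,17),.15),('cam',(388,188),(182,150),.105),('purple',(210,108),(157,214),.13),('red',(40,37),(90,355),.13)]:
    print(n,s(*a,z)[:2],d(*b,z)[:2],*tri(a,b))
for p in [(325,283),(615,368),(572,420),(368,240)]: print('plate',s(*p,.01))
o=at(D,240+125/4,150+297/4,.01);print('side corners',d(125,297,.01),d(215,310,.01),d(292,172,.01))
```

```text
knob [0.5353 0.3877] [0.5349 0.3976] [0.5375 0.391  0.1266] 0.00027512344873261563
malhead [0.5383 0.3927] [0.5367 0.3922] [0.5373 0.3921 0.0403] 0.0013116121268468414
round [0.4774 0.0936] [0.4726 0.0998] [0.4758 0.0938 0.1186] 0.00408059052113552
square [ 0.4618 -0.0583] [ 0.4623 -0.0516] [ 0.4634 -0.0575  0.1178] 0.0003701135275173299
bar [ 0.6277 -0.0157] [ 0.6218 -0.0038] [ 0.6272 -0.0152  0.1474] 0.0041809634358185325
cam [0.6211 0.1479] [0.6127 0.1476] [0.6159 0.1457 0.1062] 0.006492291163285876
purple [0.5757 0.296 ] [0.5721 0.3043] [0.5759 0.2974 0.1275] 0.0027247400114457365
red [0.5437 0.4678] [0.544  0.4809] [0.5472 0.4731 0.1254] 0.00026167918230122795
plate [0.5765 0.1715 0.01  ]
plate [ 0.6622 -0.0524  0.01  ]
plate [ 0.5981 -0.0575  0.01  ]
plate [0.638  0.1788 0.01  ]
side corners [0.6424 0.1891 0.01  ] [0.5769 0.1915 0.01  ] [ 0.595  -0.0501  0.01  ]
```

The crops confirm the target mallet: wooden handle and steel head, at about (0.537, 0.391). The drum with the dark band is at (0.476, 0.094), the square block at (0.462, -0.057), and the mirror axis near (0.627, -0.013). The scene and side views agree to within a few mm up to about 1 cm. I'll go above the mallet.

Request:
play_rows(moves=[[0,0,-2.5,48,-27,0,-0.4],[0,0,-2.5,48,-27,0,-0.4],[0,0,-2.5,48,-27,0,-0.4],[0,0,-2.5,48,-27,0,-0.4],[0,0,-2.5,48,-27,0,-0.4],[0,0,-2.5,48,-27,0,-0.4],[0,0,-2.5,48,-27,0,-0.4],[0,0,-2.5,48,-26,0,-0.4]])

```text
clock: 1.1
tcp_pos: [0.5348, 0.3906, 0.222]
tcp_rot: [-0.0, 0.292, 0.956, -0.0]
ft_force: [-1.4, 0.8, -0.4]
finger_gap: 0.0608
```

Run:
```python
from h import *
o=observe();print(o['clock'],o['tcp_pos'],o['tcp_rot'],o['joint_vel'].round(2),o['finger_gap'])
c=get_calibration('wrist'); save('wrist','w1.png')
np.save('w1.npy',c,allow_pickle=True)
print(at(c,320,200,.0),proj(c,(.537,.391,.13)),proj(c,o['tcp_pos']))
```

```text
1.1 [0.5348466  0.39059192 0.22200614] [-3.20838162e-04  2.91898463e-01  9.56449226e-01 -2.49598133e-04] [-0.58  0.41 -0.5   0.    0.09 -0.23] 0.0608448395713075
[0.55849305 0.38088541 0.        ] (np.float64(317.48859901886794), np.float64(209.26153968420192)) (np.float64(315.18313295981596), np.float64(249.3002018177164))
```

View pics/w1.png

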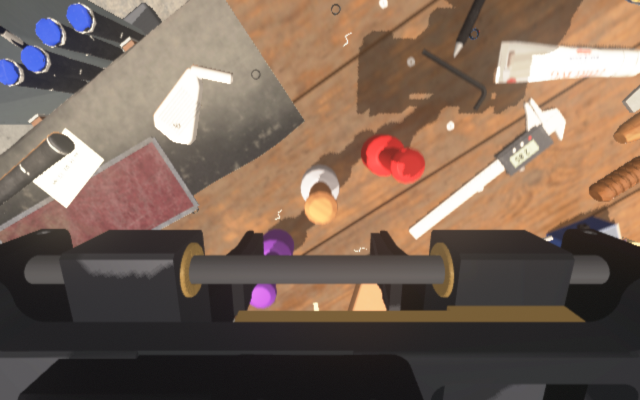

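The wrist view shows the tan knob at (320,207), the purple one at (265,290) and the red one at (405,165). The estimate holds to within 3 px.

Run:
```python
from h import *
c=np.load('w1.npy',allow_pickle=True).item()
print(at(c,320,206,.13),at(c,319,187,.04), observe()['tcp_pos'])
```

```text
[0.53577575 0.39444704 0.13      ] [0.53661951 0.39360731 0.04      ] [0.54063034 0.3861438  0.22177377]
```

Request:
play_rows(moves=[[0,0,0,2,1,0,-0.4],[0,0,0,0,0,0,-0.4],[0,0,0,0,0,-20,-0.4],[0,0,0,0,0,-20,-0.4],[0,0,0,0,0,-20,-0.4],[0,0,0,0,0,-15,-0.4],[0,0,0,0,0,0,-0.4],[0,0,0,0,0,0,-0.4]])

```text
clock: 2.15
tcp_pos: [0.5361, 0.393, 0.1481]
tcp_rot: [0.0, 0.291, 0.957, 0.0]
ft_force: [-0.1, 0.3, 0.6]
finger_gap: 0.0611
```

Settled on the target in x and y. Descend to TCP z 0.073 and grip.

Request:
play_rows(moves=[[0,0,0,0,0,-25,-0.4],[0,0,0,0,0,-25,-0.4],[0,0,0,0,0,-18,-0.4],[0,0,0,0,0,-7,-0.4],[0,0,0,0,0,0,-0.4],[0,0,0,0,0,0,1],[0,0,0,0,0,0,1],[0,0,0,0,0,0,1]])

```text
clock: 3.15
tcp_pos: [0.536, 0.393, 0.0732]
tcp_rot: [0.0, 0.291, 0.957, 0.0]
ft_force: [-0.2, -0.6, -0.0]
finger_gap: 0.0386
```

Request:
play_rows(moves=[[0,0,0,0,0,0,1],[0,0,0,0,0,0,1],[0,0,0,0,0,5,1],[0,0,0,0,0,20,1],[0,0,0,0,0,35,1],[0,0,0,0,0,40,1],[0,0,0,0,0,30,1],[0,0,0,0,0,20,1]])

```text
clock: 4.15
tcp_pos: [0.5362, 0.3931, 0.2256]
tcp_rot: [0.001, 0.291, 0.957, 0.001]
ft_force: [0.1, 0.7, -4.0]
finger_gap: 0.0272
```

Request:
play_rows(moves=[[0,0,0,-6,-29,2,1],[0,0,0,-9,-45,0,1],[0,0,0,-9,-45,0,1],[0,0,0,-9,-45,0,1],[0,0,0,-9,-45,0,1],[0,0,0,-9,-45,0,1],[0,0,0,-7,-32,0,1],[0,0,0,-3,-11,0,1]])

```text
clock: 5.15
tcp_pos: [0.4741, 0.0942, 0.2247]
tcp_rot: [-0.0, 0.292, 0.956, -0.0]
ft_force: [0.6, 0.0, -4.5]
finger_gap: 0.027
```

Run:
```python
from h import *
a=save('scene','s2.png'); d=save('side','d2.png'); w=save('wrist','w2.png');
o=observe();print(o['clock'],o['tcp_pos'],o['ft_force'],o['finger_gap'])
r=lambda im:cv2.resize(im,(400,400),interpolation=cv2.INTER_CUBIC)
m=np.hstack([r(a[150:310,240:400]),r(d[60:220,265:425])])
cv2.imwrite('pics/m2.png',m[:,:,::-1])
```

```text
5.3 [0.47466468 0.09600924 0.22469027] [ 1.02306399  0.34367368 -3.39076795] 0.026785817872502834
```

View pics/m2.png

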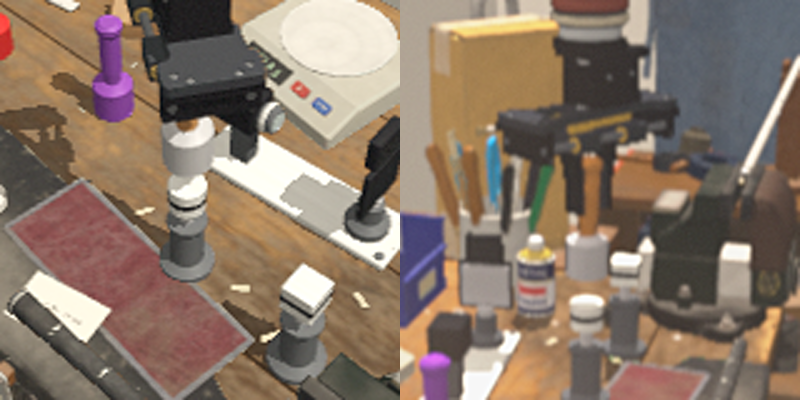

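Left half is the scene view, right half the side view. The mallet head sits centred over the drum in both: 188 against 187, and 587 against 587. Pressing down.

Request:
play_rows(moves=[[0,0,0,0,0,-10,1],[0,0,0,0,0,-12,1],[0,0,0,0,0,-6,1],[0,0,0,0,0,-5,1],[0,0,0,0,0,-5,1],[0,0,0,0,0,-5,1],[0,0,0,0,0,-4,1],[0,0,0,0,0,0,1]])

```text
clock: 6.3
tcp_pos: [0.4746, 0.0958, 0.1774]
tcp_rot: [-0.0, 0.291, 0.957, 0.0]
ft_force: [-0.7, -0.2, 2.5]
finger_gap: 0.027
```

Request:
play_rows(moves=[[0,0,0,0,0,-2,1],[0,0,0,0,0,-1,1],[0,0,0,0,0,-1,1],[0,0,0,0,0,0,1],[0,0,0,0,0,0,1],[0,0,0,0,0,0,1],[0,0,0,0,0,0,1],[0,0,0,0,0,0,1]])

```text
clock: 7.3
tcp_pos: [0.4747, 0.0958, 0.1736]
tcp_rot: [0.0, 0.291, 0.957, 0.0]
ft_force: [-1.7, 0.0, 3.9]
finger_gap: 0.0269
```

Request:
play_rows(moves=[[0,0,0,0,0,-1,1],[0,0,0,0,0,-1,1],[0,0,0,0,0,-1,1],[0,0,0,0,0,0,1],[0,0,0,0,0,0,1],[0,0,0,0,0,0,1],[0,0,0,0,0,0,1],[0,0,0,0,0,0,1]])

```text
clock: 8.3
tcp_pos: [0.4762, 0.0958, 0.1728]
tcp_rot: [0.002, 0.291, 0.957, 0.001]
ft_force: [-2.8, 1.3, 13.9]
finger_gap: 0.027
```

Run:
```python
from h import *
a=save('scene','s3.png'); d=save('side','d3.png')
r=lambda im:cv2.resize(im,(400,400),interpolation=cv2.INTER_CUBIC)
m=np.hstack([r(a[190:290,260:360]),r(d[130:230,290:390])])
cv2.imwrite('pics/m3.png',m[:,:,::-1])
```

```text
(no output)
```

View pics/m3.png

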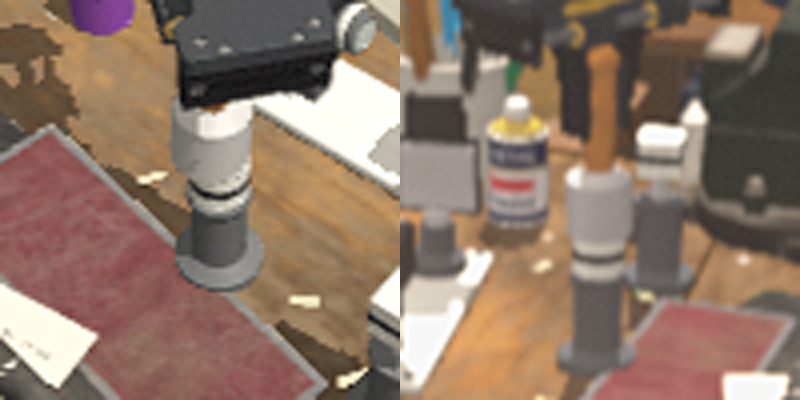

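The drum sits directly on the collar in both views. The force rose to about 17 N (net of the mallet's weight) and motion stopped at TCP z 0.1728, against 0.173 expected, so it's fully down. Return the mallet to its spot.

Request:
play_rows(moves=[[0,0,0,0,0,10,1],[0,0,0,0,0,25,1],[0,0,0,0,0,20,1],[0,0,0,7,37,0,1],[0,0,0,9,45,0,1],[0,0,0,9,45,0,1],[0,0,0,9,45,0,1],[0,0,0,9,45,0,1]])

```text
clock: 9.4
tcp_pos: [0.5169, 0.3137, 0.2235]
tcp_rot: [-0.001, 0.291, 0.957, -0.001]
ft_force: [0.5, -0.3, -3.6]
finger_gap: 0.0275
```

Request:
play_rows(moves=[[0,0,0,9,45,0,1],[0,0,0,7,25,0,1],[0,0,0,2,10,0,1],[0,0,0,0,0,-40,1],[0,0,0,0,0,-40,1],[0,0,0,0,0,-40,1],[0,0,0,0,0,-22,1],[0,0,0,0,0,0,1]])

```text
clock: 10.4
tcp_pos: [0.5341, 0.3913, 0.0811]
tcp_rot: [-0.002, 0.291, 0.957, -0.002]
ft_force: [0.5, -0.2, -4.9]
finger_gap: 0.027
```

Request:
play_rows(moves=[[0,0,0,0,0,-4,1],[0,0,0,0,0,-3,1],[0,0,0,0,0,0,1],[0,0,0,0,0,0,1],[0,0,0,0,0,0,1],[0,0,0,0,0,0,1],[0,0,0,0,0,0,1],[0,0,0,0,0,0,1]])

```text
clock: 11.4
tcp_pos: [0.5356, 0.3928, 0.0765]
tcp_rot: [-0.0, 0.291, 0.957, -0.0]
ft_force: [-0.0, 0.6, -5.3]
finger_gap: 0.027
```

Request:
play_rows(moves=[[0,0,0,0,0,-2,1],[0,0,0,0,0,-1,1],[0,0,0,0,0,-1,1],[0,0,0,0,0,0,1],[0,0,0,0,0,0,1],[0,0,0,0,0,0,1],[0,0,0,0,0,0,1],[0,0,0,0,0,0,1]])

```text
clock: 12.4
tcp_pos: [0.5359, 0.3929, 0.0729]
tcp_rot: [0.0, 0.291, 0.957, 0.0]
ft_force: [-0.6, -1.5, 1.0]
finger_gap: 0.0271
```

Contact at the original height. Release to partly open, then retreat up.

Request:
play_rows(moves=[[0,0,0,0,0,0,-0.4],[0,0,0,0,0,0,-0.4],[0,0,0,0,0,0,-0.4],[0,0,0,0,0,0,-0.4],[0,0,0,0,0,20,-0.4],[0,0,0,0,0,40,-0.4],[0,0,0,0,0,45,-0.4],[0,0,0,0,0,45,-0.4]])

```text
clock: 13.4
tcp_pos: [0.5358, 0.3929, 0.2257]
tcp_rot: [0.001, 0.291, 0.957, 0.001]
ft_force: [0.4, 1.2, 0.7]
finger_gap: 0.0608
```

Run:
```python
from h import *
a=save('scene','s4.png'); d=save('side','d4.png')
r=lambda im:cv2.resize(im,(400,400),interpolation=cv2.INTER_CUBIC)
m=np.hstack([r(a[120:280,220:380]),r(d[150:310,240:400])])
# bottom: mirror crops at high zoom
n=np.hstack([cv2.resize(a[180:250,310:410],(400,200),interpolation=cv2.INTER_CUBIC) ,cv2.resize(d[145:230,250:390],(400,200),interpolation=cv2.INTER_CUBIC)])
cv2.imwrite('pics/m4.png',np.vstack([m,n])[:,:,::-1])
print(observe()['tcp_pos'])
```

```text
[0.53896181 0.39478899 0.23213069]
```

View pics/m4.png

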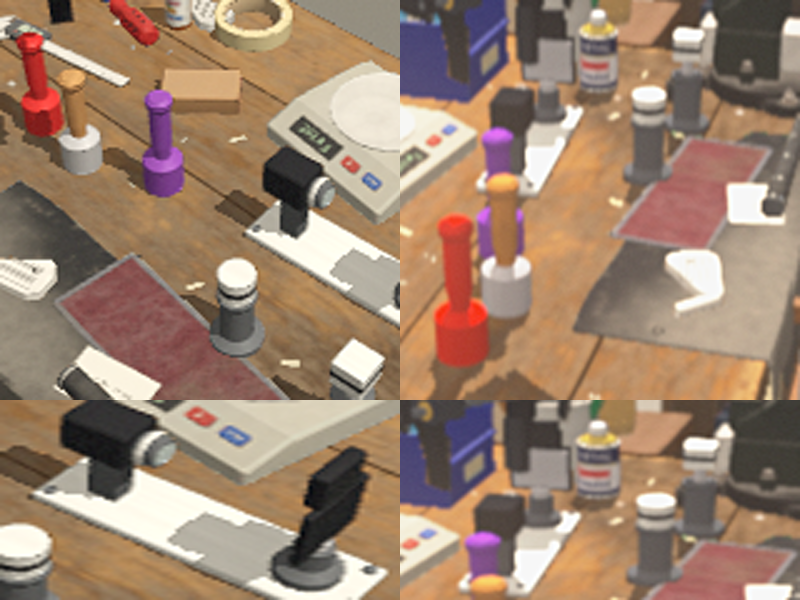

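The mallet is upright in its old spot and the round post is down (drum on collar). The square post is still up. Now go above the mirror, rotating +40°.

Request:
play_rows(moves=[[0,0,4,6,-25,0,-0.4],[0,0,5,10,-45,0,-0.4],[0,0,5,10,-45,0,-0.4],[0,0,5,10,-45,0,-0.4],[0,0,5,10,-45,0,-0.4],[0,0,5,10,-45,0,-0.4],[0,0,5,10,-45,0,-0.4],[0,0,5,10,-45,0,-0.4]])

```text
clock: 14.5
tcp_pos: [0.612, 0.0513, 0.2236]
tcp_rot: [0.001, -0.046, 0.999, -0.0]
ft_force: [0.0, 0.8, -0.2]
finger_gap: 0.0607
```

Request:
play_rows(moves=[[0,0,1,9,-40,0,-0.4],[0,0,0,5,-25,0,-0.4],[0,0,0,0,0,0,-0.4],[0,0,0,0,0,0,-0.4],[0,0,0,0,0,0,-0.4],[0,0,0,0,0,0,-0.4],[0,0,0,0,0,0,-0.4],[0,0,0,0,0,0,-0.4]])

```text
clock: 15.5
tcp_pos: [0.6256, -0.0119, 0.2225]
tcp_rot: [-0.0, -0.054, 0.999, -0.0]
ft_force: [0.4, 0.1, 0.3]
finger_gap: 0.0612
```

Run:
```python
from h import *
o=observe();print(o['clock'],o['tcp_pos'],o['tcp_rot'])
c=get_calibration('wrist'); w=save('wrist','w5.png')
np.save('w5.npy',c,allow_pickle=True)
for X in [(.626,-.012,.15),(.476,.0955,.1),(.462,-.057,.12),(.616,.146,.105)]: print(proj(c,X))
cv2.imwrite('pics/w5b.png',cv2.resize(w,(800,500),interpolation=cv2.INTER_CUBIC)[:,:,::-1])
```

```text
15.5 [ 0.62563837 -0.01192511  0.22254541] [-7.29806880e-06 -5.38105555e-02  9.98551162e-01 -5.94685190e-06]
(np.float64(315.0200112572492), np.float64(213.52400462668405))
(np.float64(459.50902958305915), np.float64(42.22636347297768))
(np.float64(279.6248236063367), np.float64(-8.54714837765843))
(np.float64(480.6866515408806), np.float64(207.52019991084597))
```

View pics/w5b.png

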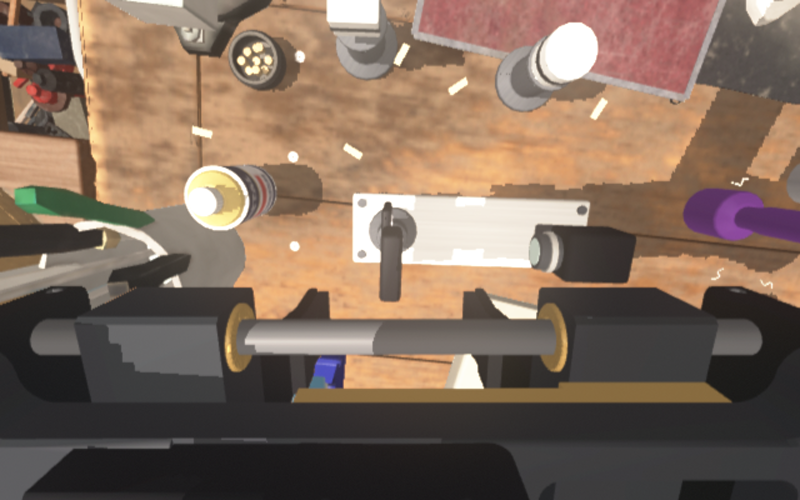

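The wrist view (800 px wide) shows the bar's top from (391,228) to (391,300), the round top centred at (570,52), and the plate's top edge from (353,194) to (589,201). The camera body is at (590,253) and the tin at (230,197).

Run:
```python
from h import *
c=np.load('w5.npy',allow_pickle=True).item(); np.set_printoptions(precision=4,suppress=True)
P=lambda u,v,z: at(c,u/1.25,v/1.25,z)
A=P(391,228,.15);B=P(391,300,.15);print('bar',A,B,(A+B)/2,np.linalg.norm(A-B))
C=P(353,194,.01);E=P(589,201,.01);print('edge',C,E,np.linalg.norm(C-E),np.degrees(np.arctan2(-(E-C)[0],(E-C)[1])))
print('bolts',P(362,203,.01),P(580,210,.01)); print('ped',P(392,230,.02))
r=P(570,52,.1);print('round top',r)
print('cam corners', P(632,280,.105),P(634,232,.105),P(542,228,.105))
f=lambda m,b,r: None
for b in (4.,5.,6.,):
  for m in ((A+B)/2,):
    v=r[:2]-m[:2]; print(b,(np.degrees(np.arctan2(-v[0],v[1]))-b)/2,np.linalg.norm(v))
```

```text
bar [ 0.6009 -0.0165  0.15  ] [ 0.6488 -0.0114  0.15  ] [ 0.6248 -0.0139  0.15  ] 0.04824704395576971
edge [ 0.5971 -0.0561  0.01  ] [0.5787 0.1755 0.01  ] 0.2323333788153762 4.526118360720733
bolts [ 0.6049 -0.0465  0.01  ] [0.5884 0.1688 0.01  ]
ped [ 0.6267 -0.0144  0.02  ]
round top [0.4758 0.0924 0.1   ]
cam corners [0.6296 0.174  0.105 ] [0.5924 0.1655 0.105 ] [0.5969 0.0963 0.105 ]
4.0 25.242333343910342 0.18305769814954823
5.0 24.742333343910342 0.18305769814954823
6.0 24.242333343910342 0.18305769814954823
```

Request:
play_rows(moves=[[0,0,-1,0,-1.5,-20,-0.4],[0,0,0,0,0,-30,-0.4],[0,0,0,0,0,-30,-0.4],[0,0,0,0,0,-16,-0.4],[0,0,0,0,0,-6,-0.4],[0,0,0,0,0,0,-0.4],[0,0,0,0,0,0,-0.4],[0,0,0,0,0,0,1]])

```text
clock: 16.55
tcp_pos: [0.6264, -0.0138, 0.1217]
tcp_rot: [0.001, -0.045, 0.999, -0.0]
ft_force: [0.6, 0.1, -0.5]
finger_gap: 0.0565
```

Request:
play_rows(moves=[[0,0,0,0,0,0,1],[0,0,0,0,0,0,1],[0,0,0,0,0,0,1],[0,0,0,0,0,0,1],[0,0,0,0,0,0,1],[0,0,0,0,0,0,1],[0,0,0,0,0,0,1],[0,0,0,0,0,0,1]])

```text
clock: 17.55
tcp_pos: [0.6258, -0.0153, 0.1205]
tcp_rot: [0.0, -0.045, 0.999, -0.001]
ft_force: [-0.3, -4.6, -1.5]
finger_gap: 0.014
```

Run:
```python
from h import *
o=observe();print(o['clock'],o['tcp_pos'],o['tcp_rot'],o['ft_force'],o['moment'],o['finger_gap'])
```

```text
17.55 [ 0.62579724 -0.01526498  0.1205286 ] [ 9.41573219e-05 -4.45849843e-02  9.99004976e-01 -1.10845027e-03] [-0.27757176 -4.62477567 -1.50294304] [-0.69262331 -0.04059993 -0.07977007] 0.013954334127851234
```

The bar is gripped (gap 14.0 mm). The side force of 4.6 N means the axis is slightly further toward -y, so I'll null that, then sense the rest stop by the moment to get the base yaw.

Request:
play_rows(moves=[[0,0,0,0,-2,0,1],[0,0,0,0,0,0,1],[0,0,0,0,0,0,1],[0,0,0,0,0,0,1],[0,0,0,0,0,0,1],[0,0,0,0,0,0,1],[0,0,0,0,0,0,1],[0,0,0,0,0,0,1]])

```text
clock: 18.55
tcp_pos: [0.6258, -0.0154, 0.1206]
tcp_rot: [0.0, -0.045, 0.999, 0.0]
ft_force: [2.6, 2.8, -1.2]
finger_gap: 0.0132
```

```bash
cat > ob.py <<'E'
from h import *
np.set_printoptions(precision=4,suppress=True)
o=observe();q=o['tcp_rot'];print(o['clock'],o['tcp_pos'],'yaw',np.degrees(-2*np.arctan2(q[1],q[2])),o['ft_force'],o['moment'],o['finger_gap'])
E
python3 ob.py
```

```text
18.55 [ 0.6258 -0.0154  0.1206] yaw 5.150018374576285 [ 2.607   2.8462 -1.2423] [ 0.534  -0.3582 -0.027 ] 0.013224823071431227
```

Request:
play_rows(moves=[[0,0,-1,0,0,0,1],[0,0,-1,0,0,0,1],[0,0,0,0,0,0,1],[0,0,0,0,0,0,1],[0,0,0,0,0,0,1],[0,0,0,0,0,0,1],[0,0,0,0,0,0,1],[0,0,0,0,0,0,1]])

```text
clock: 19.55
tcp_pos: [0.6257, -0.0154, 0.1205]
tcp_rot: [0.0, -0.028, 1.0, 0.0]
ft_force: [3.1, 3.5, -2.0]
finger_gap: 0.0138
```

```bash
python3 ob.py
```

```text
19.55 [ 0.6257 -0.0154  0.1205] yaw 3.169867874083016 [ 3.0944  3.4858 -1.9658] [ 0.7362 -0.5104  0.535 ] 0.013838622038635614
```

Request:
play_rows(moves=[[0,0,2,0,0,0,1],[0,0,2,0,0,0,1],[0,0,0,0,0,0,1],[0,0,0,0,0,0,1],[0,0,0,0,0,0,1],[0,0,0,0,0,0,1],[0,0,0,0,0,0,1],[0,0,0,0,0,0,1]])

```text
clock: 20.55
tcp_pos: [0.6257, -0.0155, 0.1205]
tcp_rot: [0.0, -0.062, 0.998, 0.0]
ft_force: [2.6, 4.3, -2.2]
finger_gap: 0.0135
```

```bash
python3 ob.py
```

```text
20.55 [ 0.6257 -0.0155  0.1205] yaw 7.14824582480767 [ 2.6071  4.28   -2.1578] [ 0.7686 -0.4729 -0.0243] 0.01353354254434519
```

Request:
play_rows(moves=[[0,0,-1.5,0,1,0,1],[0,0,-1.5,0,0,0,1],[0,0,0,0,0,0,1],[0,0,0,0,0,0,1],[0,0,0,0,0,0,1],[0,0,0,0,0,0,1],[0,0,0,0,0,0,1],[0,0,0,0,0,0,1]])

```text
clock: 21.55
tcp_pos: [0.6257, -0.0153, 0.1205]
tcp_rot: [0.0, -0.036, 0.999, -0.0]
ft_force: [4.0, -3.8, -2.6]
finger_gap: 0.0137
```

```bash
python3 ob.py
```

```text
21.55 [ 0.6257 -0.0153  0.1205] yaw 4.140368598999299 [ 3.966  -3.7666 -2.6137] [-0.5587 -0.7233  0.1679] 0.013739286285239124
```

The stop is felt at yaw ≈ 4.7°, which agrees with the image's 4.5°, and touch puts the axis at y ≈ -0.0154. One more cross-check of the lowered drum from the saved pictures.

Run:
```python
from h import *
np.set_printoptions(precision=4,suppress=True)
def top(fn,cal,box):
    im=cv2.imread('pics/'+fn); x0,y0,x1,y1=box
    g=cv2.cvtColor(im,cv2.COLOR_BGR2GRAY)[y0:y1,x0:x1]; m=(g>205).astype(np.uint8)
    n,l,s,c=cv2.connectedComponentsWithStats(m); i=1+np.argmax(s[1:,4]); print(s[i],c[i]+[x0,y0])
    return g
top('s4.png',0,(300,215,332,245)); top('d4.png',0,(325,175,357,205)); top('w5.png',0,(425,10,485,75))
S=get_calibration('scene');D=get_calibration('side')
# silhouettes of true drum vs hypotheses
for X in [(.4757,.0915,.1),(.4747,.0958,.1)]: print(proj(S,X),proj(D,X))
c=np.load('w5.npy',allow_pickle=True).item()
print(at(S,314.8,228,.1),at(D,340,187.2,.1))
for X in [(.4757,.0915,.1),(.4747,.0958,.1)]: print(proj(c,X))
```

```text
[  7   9  16  11 140] [314.3143 228.9857]
[ 8  9 13  7 76] [338.9737 187.3289]
[   7    8   46   47 1708] [454.8548  41.4924]
(np.float64(314.9709020069367), np.float64(228.99538825678349)) (np.float64(339.5682548906189), np.float64(186.6015720905393))
(np.float64(313.3110555768425), np.float64(228.25729939714338)) (np.float64(339.5483795516275), np.float64(187.2113213070015))
[0.4776 0.0938 0.1   ] [0.4735 0.0954 0.1   ]
(np.float64(454.97980682556783), np.float64(41.28200474263099))
(np.float64(460.19946777725505), np.float64(40.59596433428686))
```

The wrist and scene views agree on the drum at about (0.476, 0.093), so its bearing is 54.1° and the mirror's normal must point at (54.1+4.7)/2 = 29.4°, plus about 0.2° for compliance. Turn +25.4°.

Request:
play_rows(moves=[[0,0,2,0,0,0,1],[0,0,4,0,0,0,1],[0,0,4,0,0,0,1],[0,0,4,0,0,0,1],[0,0,4,0,0,0,1],[0,0,4,0,0,0,1],[0,0,3.4,0,0,0,1],[0,0,0,0,0,0,1]])

```text
clock: 22.55
tcp_pos: [0.626, -0.0162, 0.1205]
tcp_rot: [0.0, -0.255, 0.967, -0.001]
ft_force: [5.0, -6.4, -4.0]
finger_gap: 0.0136
```

Request:
play_rows(moves=[[0,0,0,0,0,0,1],[0,0,0,0,0,0,1],[0,0,0,0,0,0,1],[0,0,0,0,0,0,1],[0,0,0,0,0,0,1],[0,0,0,0,0,0,1],[0,0,0,0,0,0,1],[0,0,0,0,0,0,1]])

```text
clock: 23.55
tcp_pos: [0.626, -0.0162, 0.1205]
tcp_rot: [0.0, -0.255, 0.967, -0.001]
ft_force: [4.8, -6.4, -3.9]
finger_gap: 0.0137
```

```bash
python3 ob.py
python3 - <<'E'
from h import *
a=save('scene','s6.png'); d=save('side','d6.png'); w=save('wrist','w6.png')
r=lambda im,w,h:cv2.resize(im,(w,h),interpolation=cv2.INTER_CUBIC)
m=np.vstack([np.hstack([r(a[120:310,220:460],400,317),r(d[130:290,220:420],400,317)]),r(w,800,500)[:280]])
cv2.imwrite('pics/m6.png',m[:,:,::-1])
E
```

```text
23.55 [ 0.626  -0.0162  0.1205] yaw 29.497316144830553 [ 4.7873 -6.3658 -3.8737] [-1.0232 -0.7749 -0.0693] 0.013709309035860286
```

View pics/m6.png

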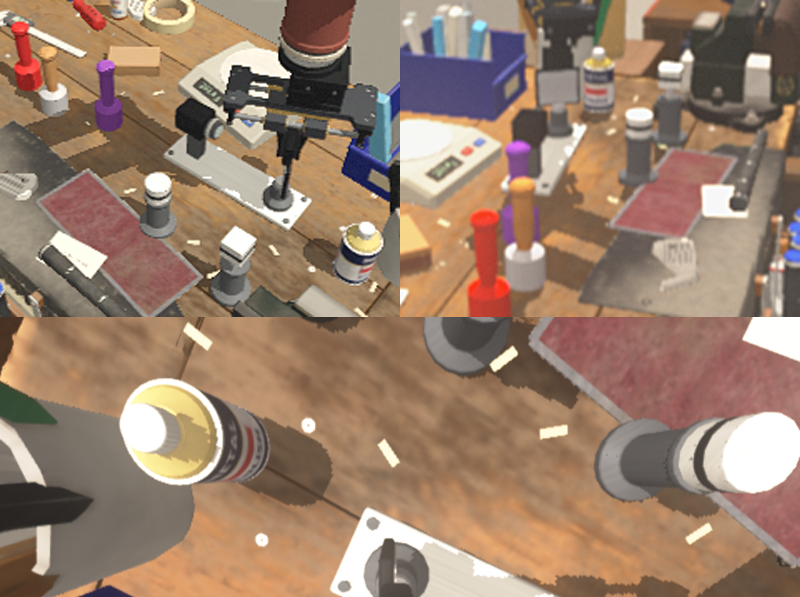

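The mirror is turned and held, the mallet stands, the square post is up and the round post is down. A last bearing check uses this closer wrist view: drum top centre at about (764,135) in the 800-px scale.

Run:
```python
from h import *
c=get_calibration('wrist')
for u in (762,767):
  r=at(c,u/1.25,135/1.25,.1); v=r[:2]-np.array([.6259,-.0157]); print(r,np.degrees(np.arctan2(-v[0],v[1])))
for X in [(.476,.093,.1)]: print(np.array(proj(c,X))*1.25)
```

```text
[0.47479084 0.09297862 0.1       ] 54.276083059326524
[0.47366053 0.0949742  0.1       ] 53.98380930596682
[760.1852705  137.41639325]
```

Bearing 54.0 to 54.3°. The reflected line is at 2×29.5−4.7 = 54.3°, or about 53.9° with grip compliance. That agrees, so I'll hand in.

```bash
python3 -c "
from station import *
print(job_done(), observe()['clock'])"
```

```text
the job is handed in; nothing more can be done
the job is handed in; nothing more can be done
```

The job is handed in, with the arm still holding the mirror at about 24.8° from rest and about 23.7 s on the clock of the 54 s allowed. No verdict was reported.

- **Post:** I used the wooden-handled steel mallet, not the red or purple look-alikes, to press the round post down. Motion stopped at about 17 N with the tool at the height expected for fully down, and the pictures show the drum on its collar.
- **Mallet:** It stands upright back in its old spot.
- **Mirror:** The drum's bearing came out at 54.0 to 54.3° in the last wrist picture. The reflected line of sight is at about 53.9 to 54.3°, worked out from the gripper's angle and the plate's angle rather than measured directly.
- **Other things:** In the last pictures the square post is still up and nothing else appears to have moved.

**Checks that disagreed:**
- **Drum position:** Estimates differed by about 3 to 4 mm between views (y 0.0915 to 0.096). I used 0.093, so the aim could be off by about 1.5 mm at the drum.
- **Plate angle:** Picture estimates ranged from 4.3 to 5.9°. I used 4.7°, found by feeling for the mirror's rest stop.
- **Grip:** About 8 N of sideways force remained at the wrist while holding the mirror, because the grip is not perfectly centred on its axis.

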